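# Tamp the cedar pieces level in the tin

### The job

Take the tamper from its cork coaster and tamp the six cedar pieces in the steel tin down with its foot until all of them sit level on their firm seat, finishing with a firm press of about 15 N held for half a second on the levelled pieces. Press, do not pound: never more than 25 N on the pieces or the tin, and keep the fingers off the pieces. Then stand the tamper upright back on its coaster, whole foot on the cork, and leave the other things where they are.

Things in the scene. Friction and masses are not known exactly. Their poses are not given: they have to be found in the camera images.
- tin: Open stainless steel tin, fixed: 98 mm long (its x), 74 mm wide (its y), 60 mm high, walls 3 mm, so 92 x 68 mm inside. Origin: centre of its underside. Its swing lid, a 98 x 74 mm plate 3 mm thick, stays swung open at rim height beside the tin on its +y side, with a 10 mm pivot pin outside the wall, standing 2 mm above the rim.
- tin_rim (a point): Centre of the tin's mouth, at rim height (60 mm above the tin's underside), axes as the tin's. Six cedar pieces fill the tin in 3 columns along x and 2 rows along y; together they are called the bed.
- tamper_grip (a point): Centre of the tamper's wooden handle, which is 22 x 22 mm square (sides along its x and y) and 50 mm tall. The tamper stands upright, z up: a round flat steel foot 46 mm across and 10 mm thick, a 14 mm round stem, then the handle from 45 to 95 mm above the foot's underside. This point is 70 mm above the foot's underside, on the axis. About 130 to 210 g.
- tamper_foot (a point): Centre of the flat underside of the tamper's foot. Pieces reach their seats suddenly: pressing down at about 15 mm/s keeps the peak under the limit, 35 mm/s does not.
- tamper: The tamper as a whole; origin at the centre of the foot's underside.
- coaster_top (a point): Centre of the top face of the tamper's round cork coaster, fixed, 84 mm across and 8 mm thick. The tamper starts standing on it and belongs there.
- piece0 (a joint): How far cedar piece 0 still stands above its firm seat (m): 0 is fully down, up to 0.020. The piece is a chunk 27.5 x 30.5 mm, 34 mm tall, centred at x -30 mm, y -16.5 mm in the tin's frame. Wedged by its neighbours, a piece gives way at about 2 to 3 N and stays where it is left; on its seat it stops hard. All six seats are at one level, 4 to 22 mm below the rim, different each time.
- piece0_tilt (a joint): How far piece 0 leans (rad) about the tin's x axis; 0 is level. A flat press levels it.
- piece1 (a joint): How far cedar piece 1 still stands above its firm seat (m): 0 is fully down, up to 0.020. The piece is a chunk 27.5 x 30.5 mm, 34 mm tall, centred at x -30 mm, y 16.5 mm in the tin's frame.
- piece1_tilt (a joint): How far piece 1 leans (rad) about the tin's y axis; 0 is level. A flat press levels it.
- piece2 (a joint): How far cedar piece 2 still stands above its firm seat (m): 0 is fully down, up to 0.020. The piece is a chunk 27.5 x 30.5 mm, 34 mm tall, centred at x 0 mm, y -16.5 mm in the tin's frame.
- piece2_tilt (a joint): How far piece 2 leans (rad) about the tin's y axis; 0 is level. A flat press levels it.
- piece3 (a joint): How far cedar piece 3 still stands above its firm seat (m): 0 is fully down, up to 0.020. The piece is a chunk 27.5 x 30.5 mm, 34 mm tall, centred at x 0 mm, y 16.5 mm in the tin's frame.
- piece3_tilt (a joint): How far piece 3 leans (rad) about the tin's x axis; 0 is level. A flat press levels it.
- piece4 (a joint): How far cedar piece 4 still stands above its firm seat (m): 0 is fully down, up to 0.020. The piece is a chunk 27.5 x 30.5 mm, 34 mm tall, centred at x 30 mm, y -16.5 mm in the tin's frame.
- piece4_tilt (a joint): How far piece 4 leans (rad) about the tin's x axis; 0 is level. A flat press levels it.
- piece5 (a joint): How far cedar piece 5 still stands above its firm seat (m): 0 is fully down, up to 0.020. The piece is a chunk 27.5 x 30.5 mm, 34 mm tall, centred at x 30 mm, y 16.5 mm in the tin's frame.
- piece5_tilt (a joint): How far piece 5 leans (rad) about the tin's y axis; 0 is level. A flat press levels it.
- spray: Clear plastic spray bottle, loose, 62 mm across, 175 mm tall; origin at the centre of its underside.
- stick: Bamboo crease stick, loose, 190 x 22 x 6 mm, lying flat; origin at the centre of its underside.
- clip0: Chrome spring clip, loose, 42 x 12 mm, 17 mm high; origin at the centre of its underside.
- clip1: Second chrome spring clip, as the first.
- thimble: Coral plastic thimble, loose, 21 mm across, 23 mm tall; origin at the centre of its underside.
Mind the look-alikes: they are no part of the job. Of the things like the part that bears coaster_top, leave any that is green; of the rest the smaller one is meant.

How it is judged:
By the outcome, as a careful person would: the job done as asked, in the order asked, and still so for the second after the job is handed in, with the robot touching nothing.
It also fails if it takes over 72 s, if anything falls off the work surface, if the arm or the gripper's body presses on something with over 40 N, if the wrist force passes 120 N, or if a joint passes its speed limit or range.

### The arm

A 6-joint arm with a two-finger parallel gripper is mounted at the origin on the work surface. World frame = base frame: x ahead of the robot, y to its left, z up, the work surface at z = 0. Lengths are in m, angles in rad, forces in N, time in s.
With the tool pointing down it reaches from about 0.325 to 0.775 m from the base axis. Payload 5.5 kg.
Tool frame: the origin (TCP) lies midway between the tips of the shut fingers; the grasp point (between the pads) lies 19 mm behind it; z points along the fingers, y is the line along which they close (so a half turn about z gives the same grasp; the last joint's range is limited). The gripper opens to 88 mm and grips with 3 to 60 N. Pads are 20 mm wide; open, the fingers measure 115 mm over their backs; the gripper's body (75 mm by 178 mm) begins 61 mm behind the grasp point.
Start: joints at [-1.354, 0.091, 1.231, -0, 1.82, -0.057], TCP at [0.162, -0.578, 0.193] pointing down, gripper open.
Joint ranges: [-2.87, 2.87], [-0.86, 2.18], [0.17, 2.46], [-1.51, 4.65], [0.06, 2.69], [-2.65, 2.65]. Speed limits (rad/s): [2.57, 2.57, 3.01, 3.14, 3.14, 3.14].

### API

Orientations are given as a unit quaternion [x, y, z, w].
In Python, from rig import arm gives the robot as it stands. Calls block until the motion is done:
- arm.goto(position, orientation): joint-space move of the TCP to a pose.
- arm.move_linear(position, rot=None, vel=0.15): straight line of the TCP; rot=None keeps the orientation; vel is the mean speed in m/s.
- arm.movej(angles): joint-space move.
- arm.grip(opening, grasp_force=None): finger opening in m; grasp_force is the grip in N (None keeps the last); returns when the fingers have stopped.
- arm.hold(seconds).
- arm.inverse_kinematics(position, orientation): joint angles nearest the present ones, or None.
- arm.get_state(): the state.
- arm.get_image(name): name is "scene" or "side" or "wrist"; returns a dict with "img" (420x560x3 uint8, red, green, blue), "intrinsics" (3x3 intrinsics, pixels), "world_to_cam" (4x4, takes a point from world to camera coordinates). Camera axes: x right, y down, z forward; pixel columns grow to the right and rows downward; lengths in m; the calibration is good to about 2 mm. A picture is of the moment at which its call begins. There is no depth.
A pose or a line that the arm cannot do raises arm.Unreachable and nothing moves.
- arm.hand_in(): hands the job in; it is judged then, once.
The state is a dict: "t": time; "joint_positions": joint angles; "qd": joint speeds; "joint_torque": joint torques, N m; "tcp_pos": TCP position; "tcp_rot": TCP orientation; "ft_force": force on the tool from outside, world axes, zero at the start; "wrist_torque": the same for the moment, N m; "grip_width": finger opening in m; "finger_force": force on a finger pad.
Only numpy, scipy, OpenCV 4.12 (cv2) and the standard library are available. Lean on these libraries where they do the work, as an engineer would, in place of code of your own. Each camera call takes 0.05 s, during which the arm holds its last target. There are 200 camera calls.

## Working session

There is one attempt and no reset: what is moved stays moved. The work goes in short steps, each a Python script; the robot and the scene stay as the last script left them, time stands still between calls to the robot, and variables do not carry over. Pictures are saved under pics/ and viewed, at most 10 in all, crops included, and the job is handed in when it is done.

```bash
mkdir -p pics; ls; python3 - <<'E'
from rig import arm
import cv2,numpy as np
for n in("scene","side"):
    d=arm.get_image(n); cv2.imwrite(f"pics/{n}0.png",d["img"][:,:,::-1]); np.savez(n+"0.npz",**d)
    print(n,d["intrinsics"].round(1).tolist(),d["world_to_cam"].round(3).tolist())
s=arm.get_state();print(s["t"],s["ft_force"],s["tcp_rot"],s["grip_width"])
E
```

```text
pics
scene [[449.9, 0.0, 274.3], [0.0, 449.9, 207.4], [0.0, 0.0, 1.0]] [[-0.602, 0.798, 0.006, 0.282], [0.527, 0.403, -0.748, -0.247], [-0.599, -0.448, -0.663, 1.463], [0.0, 0.0, 0.0, 1.0]]
side [[505.6, 0.0, 269.3], [0.0, 505.6, 204.1], [0.0, 0.0, 1.0]] [[-0.798, -0.602, 0.017, 0.43], [-0.465, 0.597, -0.653, 0.282], [0.383, -0.529, -0.757, 1.064], [0.0, 0.0, 0.0, 1.0]]
0.1 [ 0.72147982 -0.38334226 -1.17247826] [ 9.90644417e-01  1.36465713e-01 -6.97351565e-05 -8.62474392e-04] 0.0881044512058265
```

View pics/scene0.png

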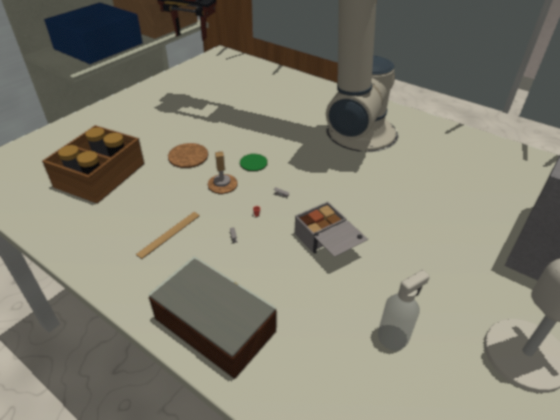

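View pics/side0.png

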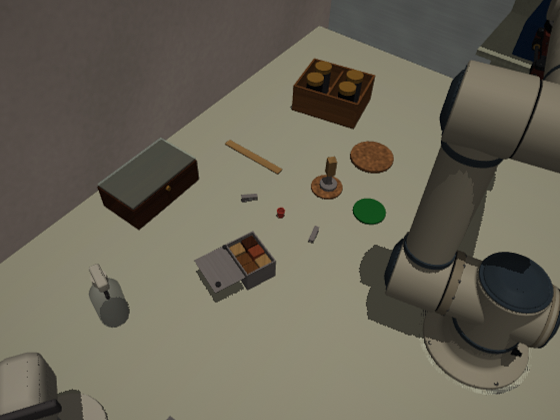

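The scene shows three coaster-like discs:
- the large cork, at scene (188,155) and side (372,156)
- the green one, at scene (254,162) and side (369,211)
- the small cork with the tamper on it, at scene (223,184) and side (327,187)

The small cork is the one meant, because it is not green and is the smaller of the two corks. The tin is at scene (320,225) and side (249,259). I'll confirm this in one enlarged montage.

```bash
python3 - <<'E'
import cv2,numpy as np
a=np.load("scene0.npz")["img"][:,:,::-1];b=np.load("side0.npz")["img"][:,:,::-1]
f=lambda i,x,y,w,h:cv2.resize(i[y:y+h,x:x+w],(400,300),interpolation=cv2.INTER_CUBIC)
m=np.vstack([np.hstack([f(a,190,140,80,60),f(b,290,145,80,60)]),np.hstack([f(a,285,195,80,60),f(b,195,230,80,60)])])
cv2.imwrite("pics/m1.png",m)
E
```

```text
(no output)
```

View pics/m1.png

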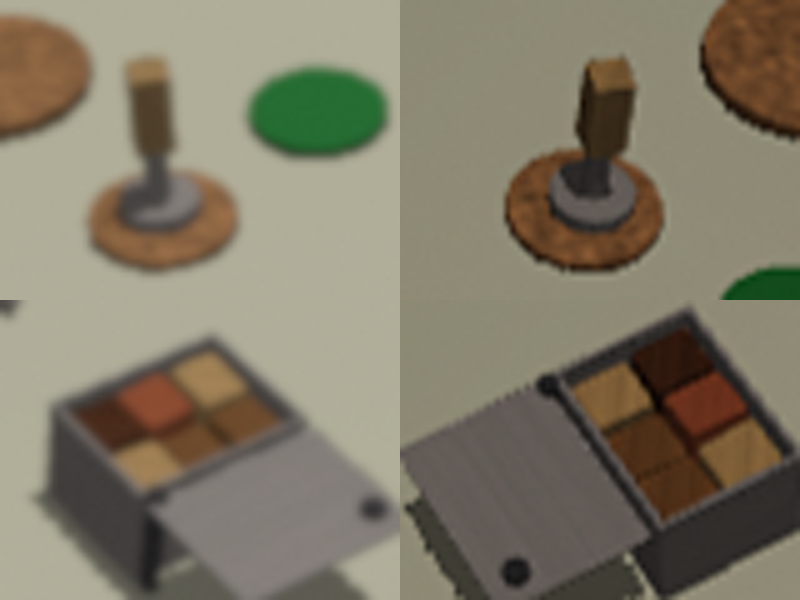

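Confirmed: the tamper stands on the small cork. In the lower panels the tin's rim corners read left (52,103), top (212,36), right (305,122) and bottom (145,197) in the scene crop. The lid lies on the right-bottom long side, which is +y.

```bash
cat > h.py <<'E'
import numpy as np,cv2
from scipy.spatial.transform import Rotation as R
def ray(d,uv,z):
    M=np.asarray(d["world_to_cam"]);p=np.linalg.inv(d["intrinsics"])@[uv[0],uv[1],1]
    c=-M[:3,:3].T@M[:3,3];v=M[:3,:3].T@p
    return c+v*(z-c[2])/v[2]
def tri(ds,uvs):
    P=[np.asarray(d["intrinsics"])@np.asarray(d["world_to_cam"])[:3] for d in ds]
    X=cv2.triangulatePoints(P[0],P[1],np.array(uvs[0],float).reshape(2,1),np.array(uvs[1],float).reshape(2,1)).ravel()
    return X[:3]/X[3]
def proj(d,X):
    q=d["intrinsics"]@(np.asarray(d["world_to_cam"])[:3]@np.append(X,1));return q[:2]/q[2]
def down(yaw): # tool z down, tool x at yaw
    return (R.from_euler('z',yaw)*R.from_euler('x',np.pi)).as_quat()
E
python3 - <<'E'
from h import *
a=np.load("scene0.npz");b=np.load("side0.npz")
A=lambda x,y,o:(o[0]+(x)/5-.4,o[1]+y/5-.4)
def both(n,p,q,oa,ob,z):
    u,v=A(*p,oa),A(*q,ob);print(n,ray(a,u,z).round(4),ray(b,v,z).round(4),tri((a,b),(u,v)).round(4))
    return (ray(a,u,z)+ray(b,v,z))/2
both("htop",(149,69),(209,75),(190,140),(290,145),.103)
both("cork",(163,216),(184,206),(190,140),(290,145),.008)
oa,ob=(285,195),(195,230)
# corners: C1 top(scene)= right(side)?
S=dict(l=(52,103),t=(212,36),r=(305,122),b=(145,197));D=dict(t=(288,8),r=(400,150),b=(262,228),l=(158,80))
for k in S: print("scene",k,ray(a,A(*S[k],oa),.06).round(4))
for k in D: print("side",k,ray(b,A(*D[k],ob),.06).round(4))
E
```

```text
htop [ 0.4781 -0.1737  0.103 ] [ 0.4773 -0.1729  0.103 ] [ 0.4777 -0.1739  0.1023]
cork [ 0.4813 -0.1701  0.008 ] [ 0.4789 -0.1705  0.008 ] [ 0.4796 -0.1718  0.0063]
scene l [0.515  0.0974 0.06  ]
scene t [0.4271 0.1319 0.06  ]
scene r [0.4533 0.1999 0.06  ]
scene b [0.541  0.1674 0.06  ]
side t [0.5144 0.099  0.06  ]
side r [0.4265 0.1307 0.06  ]
side b [0.4493 0.1994 0.06  ]
side l [0.5352 0.1668 0.06  ]
```

```bash
python3 - <<'E'
from rig import arm
from h import *
ims=[]
for n,p,y in(("w_tin",(.46,.14,.30),-.372),("w_tam",(.45,-.16,.27),0.)):
    arm.goto(p,down(y));arm.hold(.2)
    d=arm.get_image("wrist");np.savez(n+".npz",**d);ims.append(cv2.resize(d["img"][:,:,::-1],(800,600)) )
    cv2.imwrite(f"pics/{n}.png",ims[-1])
    print(arm.get_state()["t"],arm.get_state()["ft_force"], arm.get_state()["joint_positions"])
    if n=="w_tin": print([proj(d,(.483,.149,.06))])
    else: print([proj(d,(.478,-.1725,.103)),proj(d,(.480,-.171,.008))])
E
```

```text
3.1167 [-0.23587052 -0.90097902 -0.34430879] [ 2.24018017e-01 -1.77146053e-01  1.30013628e+00 -2.00871137e-05
  2.01877871e+00  2.16740440e+00]
[array([266.15578046, 172.88242181])]
4.525 [-0.27260926  0.95725581  0.54452978] [-4.11063414e-01 -2.05868019e-01  1.37933190e+00  7.32305814e-05
  1.96787289e+00  1.15825375e+00]
[array([291.95770692, 172.64759866]), array([288.2903944 , 162.19756043])]
```

View pics/w_tin.png

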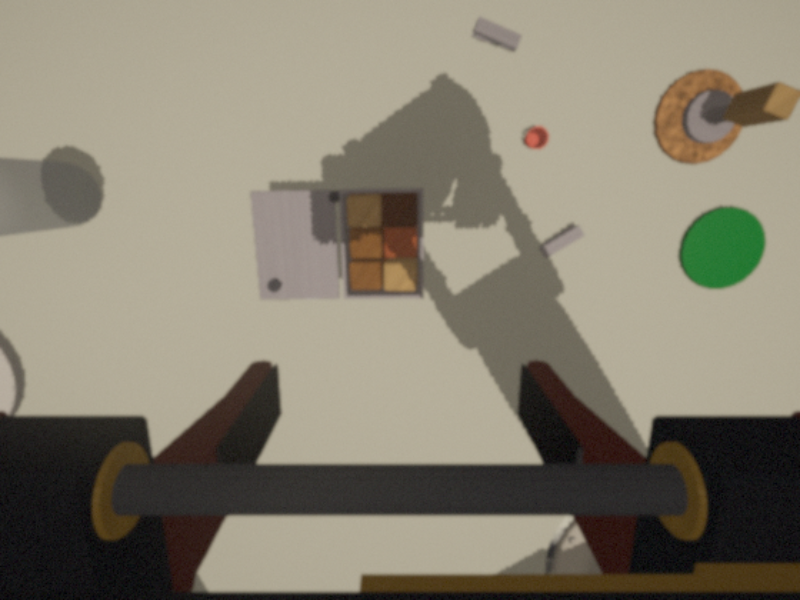

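View pics/w_tam.png

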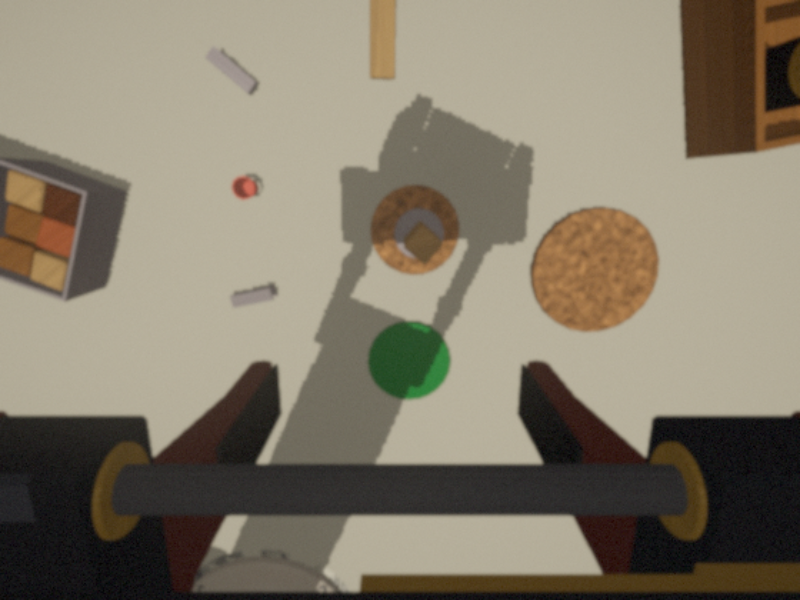

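The wrist views agree with the estimates. In w_tin the tin's rim spans about (345..423, 188..298). In w_tam the handle top is a diamond at about (422,242) on the cork at (415,229). I need its yaw, so I'll enlarge both.

```bash
python3 - <<'E'
from h import *
a=np.load("w_tin.npz")["img"][:,:,::-1];b=np.load("w_tam.npz")["img"][:,:,::-1]
f=lambda i,x,y,w,h,s:cv2.resize(i[y:y+h,x:x+w],None,fx=s,fy=s,interpolation=cv2.INTER_CUBIC)
cv2.imwrite("pics/m2.png",np.hstack([f(a,235,125,66,90,6),f(b,274,137,40,54,10)]))
E
```

```text
(no output)
```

View pics/m2.png

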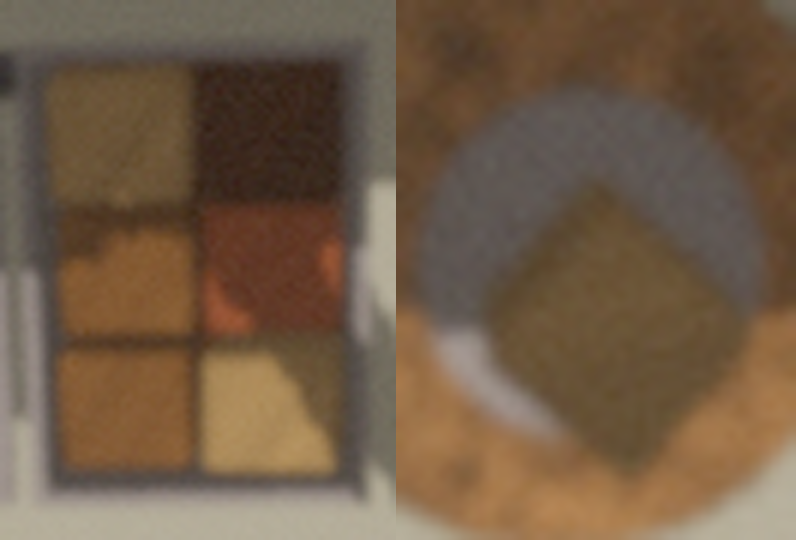

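```bash
python3 - <<'E'
from h import *
a=np.load("w_tin.npz");b=np.load("w_tam.npz")
print("tin",ray(a,(267.6,169.6),.06))
tc=[(30,45),(365,45),(365,500),(30,500)]
T=np.array([ray(a,(235+x/6-.4,125+y/6-.4),.06) for x,y in tc]);print(T.round(4).tolist(),T.mean(0))
e=T[0]-T[3]+T[1]-T[2];print("tin yaw",np.degrees(np.arctan2(e[1],e[0])),np.linalg.norm(e)/2)
H=np.array([ray(b,(274+x/10,137+y/10),.103) for x,y in[(201,175),(361,315),(234,475),(91,310)]])
print(H.round(4).tolist(),H.mean(0))
for i in range(4):
    e=H[(i+1)%4]-H[i];print(np.degrees(np.arctan2(e[1],e[0])),np.linalg.norm(e))
print("foot",ray(b,(274+19.8,137+26.5),.018),"cork",ray(b,(415/1.4286,229/1.4286),.008))
print(-b["world_to_cam"][:3,:3].T@b["world_to_cam"][:3,3])
E
```

```text
tin [0.48622816 0.14570552 0.06      ]
[[0.5421, 0.1609, 0.06], [0.5168, 0.0961, 0.06], [0.426, 0.1302, 0.06], [0.4528, 0.199, 0.06]] [0.48442111 0.14654481 0.06      ]
tin yaw -21.82550276014968 0.0970287584747494
[[0.4971, -0.1745, 0.103], [0.4825, -0.1918, 0.103], [0.4652, -0.1785, 0.103], [0.4829, -0.163, 0.103]] [ 0.4819332  -0.17696095  0.103     ]
-130.2691493204072 0.022645322623144802
142.42661315636187 0.02173033668299123
41.34507143419401 0.02353992646577094
-39.08063662638162 0.01827721732525768
foot [ 0.47928014 -0.17798856  0.018     ] cork [ 0.48252827 -0.17392807  0.008     ]
[ 0.52328529 -0.15888297  0.46222131]
```

```bash
cat >> h.py <<'E'
YAW=.855
def F(arm,n=5):
    f=[]
    for _ in range(n): arm.hold(.02); f.append(arm.get_state()["ft_force"])
    return np.mean(f,0)
E
python3 - <<'E'
from rig import arm
from h import *
q=down(YAW)
arm.goto((.480,-.1745,.16),q)
arm.move_linear((.480,-.1745,.059),vel=.12)
f0=F(arm)
arm.grip(.015,50)
s=arm.get_state();print(s["t"],s["grip_width"],s["finger_force"],s["tcp_pos"],f0,F(arm))
arm.move_linear((.480,-.1745,.14),vel=.12)
arm.hold(.2)
for n in("scene","side"):
    d=arm.get_image(n);np.savez(n+"1.npz",**d)
tare=F(arm,10);np.save("tare.npy",tare);s=arm.get_state();print(tare,s["grip_width"],s["t"],s["tcp_pos"])
a=np.load("scene1.npz")["img"][:,:,::-1];b=np.load("side1.npz")["img"][:,:,::-1]
f=lambda i,x,y,w,h:cv2.resize(i[y:y+h,x:x+w],(400,400),interpolation=cv2.INTER_CUBIC)
cv2.imwrite("pics/m3.png",np.hstack([f(a,180,115,90,90),f(b,285,110,90,90)]))
E
```

```text
7.4583 0.021989655726408746 49.97119188308716 [ 0.48003543 -0.17449989  0.05895639] [0.31448035 0.43856393 0.30859998] [ 0.25029096  0.10670395 -0.53573499]
[-0.01318579 -0.13829165 -1.49456277] 0.021530485060297366 8.8333 [ 0.47993808 -0.1744498   0.13979006]
```

View pics/m3.png

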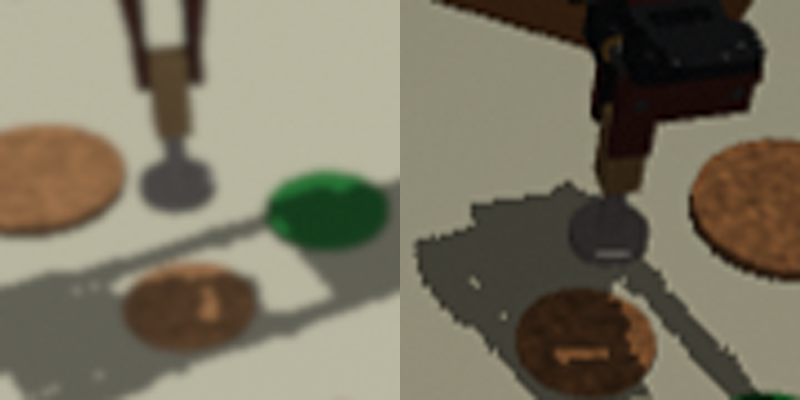

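The tamper is held (width 22.0 mm). In the montage the cork lies at (190,305) in the scene view and (586,340) in the side view, and the foot hangs at (177,184) and (608,231). I'll check the foot offset and the cork centre.

```bash
python3 - <<'E'
from h import *
a=np.load("scene1.npz");b=np.load("side1.npz");k=90/400
A=lambda x,y:(180+x*k-.4,115+y*k-.4)
B=lambda x,y:(285+x*k-.4,110+y*k-.4)
for n,p,q,z in(("foot",(177,184),(208,231),.094),("cork",(190,305),(186,340),.005)):
    print(n,ray(a,A(*p),z).round(4),ray(b,B(*q),z).round(4),tri((a,b),(A(*p),B(*q))).round(4))
E
```

```text
foot [ 0.4778 -0.1749  0.094 ] [ 0.4777 -0.1753  0.094 ] [ 0.4776 -0.1752  0.094 ]
cork [ 0.4797 -0.1712  0.005 ] [ 0.4795 -0.1722  0.005 ] [ 0.4794 -0.1718  0.0049]
```

```bash
cat >> h.py <<'E'
TIN=np.array([.4835,.148]);TY=np.radians(-21.5);OFF=np.array([-.0022,-.0007])
FZ=.051
def txy(x,y):
    c,s=np.cos(TY),np.sin(TY);return TIN+[c*x-s*y,s*x+c*y]-OFF
def press(arm,x,y,stop=14,zmin=.034,zstart=.078,zt=.085,log=False):
    """lower the foot at tin (x,y) in small slow steps until Fz>stop; returns rows (foot z, force)"""
    t=np.load("tare.npy");p=txy(x,y)
    z0=arm.get_state()["tcp_pos"][2]
    arm.move_linear((*p,zt+FZ),vel=.12)
    if zstart<zt: arm.move_linear((*p,zstart+FZ),vel=.05)
    z=zstart;rows=[];st=.0008
    while z>zmin:
        z-=st;arm.move_linear((*p,z+FZ),vel=.010)
        s=arm.get_state();f=s["ft_force"]-t;rows.append((s["tcp_pos"][2]-FZ,*f))
        if f[2]>stop: break
        st=.0004 if f[2]>6 else .0008
    return np.array(rows),p,z
E
python3 - <<'E'
from rig import arm
from h import *
arm.move_linear((*txy(0,0),.16),vel=.25)
arm.hold(.1);print(F(arm)-np.load("tare.npy"),arm.get_state()["t"])
r,p,z=press(arm,0,0)
s=arm.get_state();print(s["t"],z,s["grip_width"])
print(np.array2string(r*[1000,1,1,1],precision=1,suppress_small=True))
print(F(arm)-np.load("tare.npy"))
E
```

```text
[-0.43656158 -0.27158616 -0.060397  ] 10.4583
23.85 0.045200000000000115 0.021658271892718545
[[77.4  0.3  0.2  0.4]
 [76.4  1.  -0.5  0.2]
 [75.5 -0.   0.4 -0.2]
 [74.7 -0.   0.4  0.1]
 [73.9  0.4  0.   0.6]
 [73.1 -0.   0.1  0.9]
 [72.3  0.3 -0.  -0.1]
 [71.5 -0.2 -0.7 -0.1]
 [70.7  0.5 -0.1 -0.1]
 [69.9 -0.  -0.3 -0.5]
 [69.1  0.8 -0.3  0.2]
 [68.3 -0.5 -0.4  0.2]
 [67.5 -0.2  0.  -0.6]
 [66.8 -1.2 -0.4  0.1]
 [65.9 -0.2 -0.6 -0.2]
 [65.1 -0.3 -0.7 -0.7]
 [64.3 -0.7 -0.5 -0.3]
 [63.5 -0.1 -0.1  0.2]
 [62.7  0.3  0.1  0.3]
 [61.9  0.5  0.2  0.1]
 [61.1  0.6 -0.2  0.6]
 [60.3 -0.5  0.8  0.1]
 [59.5  0.2  0.6  0.1]
 [58.7  1.   0.5  0.4]
 [57.9  0.2 -0.2 -0.2]
 [57.1  0.2  0.6 -1.3]
 [56.5 -0.5  0.5  1. ]
 [55.8 -0.5  0.4  2.5]
 [55.  -0.9  0.6  2.1]
 [54.5 -0.2  0.9  4.7]
 [53.8 -1.   0.1  6.6]
 [53.4 -1.   0.4  8.2]
 [53.1 -1.3  1.3  6. ]
 [52.7 -0.9  0.4  6.7]
 [52.2 -1.   1.2  7.9]
 [51.9 -2.1  0.4  7.3]
 [51.7 -1.3  0.4  8.5]
 [51.6 -1.   0.8  9.1]
 [51.3 -1.8  1.7  9.9]
 [51.2 -1.6  1.3 10.7]
 [51.  -2.3  1.3 10.6]
 [50.8 -2.5  0.3 12. ]
 [50.4 -2.4  0.8 13. ]
 [50.  -2.7  0.7 12.4]
 [49.6 -3.2  0.9 11.2]
 [49.2 -3.2  1.8 11.6]
 [48.8 -1.9  0.4 12.7]
 [48.4 -3.2  0.9 11.7]
 [48.1 -2.2  0.2 11.7]
 [48.  -3.  -0.3 13.3]
 [47.8 -3.5  0.9 14.3]]
[-3.6013687   0.79185091 14.0304192 ]
```

```bash
cat >> h.py <<'E'
def press2(arm,x,y,zc,stop=15,zmin=.030,zt=.075,zf=.062):
    t=np.load("tare.npy");p=txy(x,y);q=arm.get_state()["tcp_pos"]
    if q[2]-FZ<zt: arm.move_linear((q[0],q[1],zt+FZ),vel=.12)
    arm.move_linear((*p,zt+FZ),vel=.12)
    arm.move_linear((*p,zf+FZ),vel=.04)
    z=zc;arm.move_linear((*p,z+FZ),vel=.012);rows=[]
    while 1:
        s=arm.get_state();f=s["ft_force"]-t;rows.append((z*1e3,(s["tcp_pos"][2]-FZ)*1e3,*f))
        if f[2]>stop or z<zmin: break
        z-=.0012 if f[2]<13 else .0006;arm.move_linear((*p,z+FZ),vel=.012)
    return np.array(rows)
E
python3 - <<'E'
from rig import arm
from h import *
r=press2(arm,19,7,.046) if 0 else press2(arm,.019,.007,.046)
print(arm.get_state()["t"],np.array2string(r,precision=1,suppress_small=True))
E
```

```text
28.6083 [[46.  47.7 -0.6 -0.7  6.2]
 [44.8 46.7 -0.2 -0.   8.3]
 [43.6 45.9 -2.5 -1.3  9.5]
 [42.4 44.9 -2.8 -1.   9.4]
 [41.2 43.8 -1.4 -1.1  9.8]
 [40.  42.5 -1.8 -0.4  9.4]
 [38.8 41.6 -1.5 -0.9 11.5]
 [37.6 41.3 -2.7 -0.6 14.5]
 [37.  41.2 -2.7 -0.7 16.5]]
```

```bash
python3 - <<'E'
from rig import arm
from h import *
for x,y in((.019,-.007),(-.019,-.007),(-.019,.007)):
    r=press2(arm,x,y,.0385,zt=.07,stop=14.5)
    print(arm.get_state()["t"],np.array2string(r,precision=1,suppress_small=True))
E
```

```text
32.0167 [[38.5 41.5 -3.1  0.2 11.1]
 [37.3 41.3 -2.9 -0.2 16.5]]
35.375 [[38.5 41.7 -5.2 -0.  18.3]]
38.7583 [[38.5 41.5 -4.2 -0.2 13.2]
 [37.9 41.4 -5.9  0.1 14.9]]
```

```bash
python3 - <<'E'
from rig import arm
from h import *
np.set_printoptions(precision=1,suppress=True)
t=np.load("tare.npy")
for x,y,st in((0,.008,13.5),(0,-.008,13.5),(0,0,14)):
    r=press2(arm,x,y,.0385,zt=.05,zf=.046,stop=st)
    print(arm.get_state()["t"],r)
z=r[-1,0]/1e3;p=txy(0,0)
for _ in range(8):
    arm.hold(.12);f=(F(arm,3)-t)[2];print(f)
    if abs(f-15)>.8: z-=(15-f)/4500;arm.move_linear((*p,z+FZ),vel=.012)
arm.hold(.7);print(F(arm)-t,arm.get_state()["t"],arm.get_state()["tcp_pos"][2]-FZ)
arm.move_linear((*p,.075+FZ),vel=.1)
arm.goto((.43,.10,.22),down(YAW));d=arm.get_image("wrist");cv2.imwrite("pics/bed.png",d["img"][:,:,::-1])
s=arm.get_state();print(s["t"],s["grip_width"],F(arm)-t)
c=proj(d,(*TIN,.06));print(c)
E
```

```text
40.5917 [[38.5 41.2 -3.   0.8 11.6]
 [37.3 41.1 -4.7  0.7 15.6]]
42.4167 [[38.5 41.4 -2.6  0.2 11.9]
 [37.3 41.2 -4.8  0.2 15.9]]
44.2 [[38.5 41.2 -3.1 -0.6 11. ]
 [37.3 41.1 -5.1 -0.  15.3]]
15.81547866432615
14.907358813426313
14.388967713223618
15.090450454669641
14.6804951571835
15.054149796478892
15.176230210833351
15.609242926323587
[-4.5 -1.3 15.1] 46.5667 0.041120288631899475
47.6917 0.022194608669920294 [-0.   0.  -0.5]
[287.8 130.6]
```

View pics/bed.png

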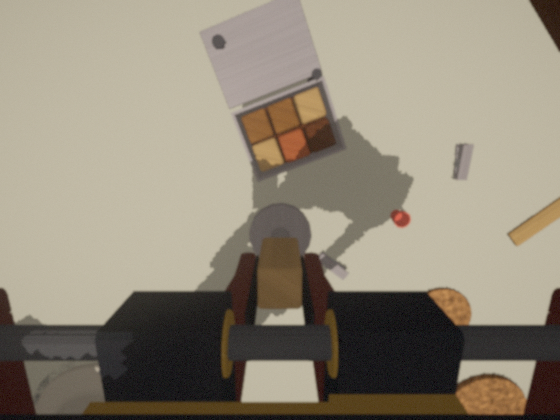

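The bed at (290,131) looks level, and the tamper is upright in the grip. I'll return it to the small cork.

```bash
python3 - <<'E'
from rig import arm
from h import *
q=down(YAW);p=np.array([.4796,-.1717])-OFF
arm.goto((*p,.13),q)
arm.move_linear((*p,.064),vel=.10)
arm.hold(.1);t=F(arm);z=.064
while z>.054:
    z-=.0008;arm.move_linear((*p,z),vel=.01)
    f=(arm.get_state()["ft_force"]-t)[2]
    if f>2.5: break
s=arm.get_state();print(z,s["tcp_pos"],f,s["t"])
arm.hold(.2);arm.grip(.05);arm.grip(.088)
arm.move_linear((*s["tcp_pos"][:2],.16),vel=.12)
arm.goto((.45,-.16,.27),down(0));arm.hold(.1)
d=arm.get_image("wrist");im=[]
for n in("scene","side"):
    e=arm.get_image(n);c=proj(e,(.48,-.172,.04)).astype(int);g=e["img"][c[1]-30:c[1]+30,c[0]-30:c[0]+30,::-1]
    im.append(cv2.resize(g,(266,266),interpolation=cv2.INTER_CUBIC))
c=proj(d,(.48,-.172,.04)).astype(int);im.append(cv2.resize(d["img"][c[1]-45:c[1]+45,c[0]-45:c[0]+45,::-1],(266,266)))
cv2.imwrite("pics/fin.png",np.hstack(im));print(arm.get_state()["t"])
E
```

```text
0.058399999999999994 [ 0.48197977 -0.17108522  0.058876  ] 3.055260965819378 51.6333
55.2917
```

View pics/fin.png

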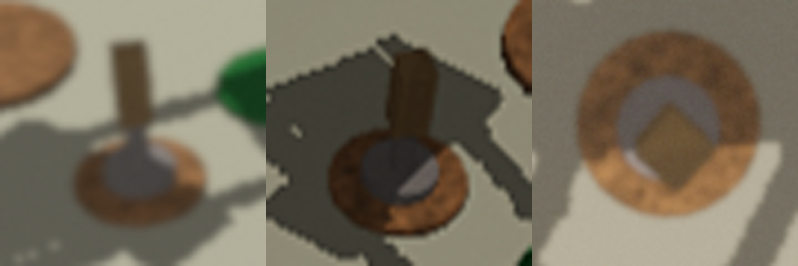

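The tamper stands upright near the centre of the small cork: the foot is at (668,120) and the cork at (668,122) in the wrist panel. The arm is clear.

```bash
python3 -c "
from rig import arm
print(arm.hand_in())"
```

```text
the job is handed in; nothing more can be done
None
```

Handed in at about 55 s: every press bottomed out at about the same depth, I held about 15 N for over half a second (highest force I read was 18.3 N), and the tamper is back upright on its small cork coaster.

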